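# Snap a charged battery pack into the handpiece control unit

## Task

Lift the yellow battery pack out of the charger, lay it down flat on the bench without dropping it, let go and take a fresh grip from above, then set it flat in the open bay on top of the blue control unit with its brass terminals at the same end as the bay's brass contacts. Press it straight down with the gripper until both orange latches snap over its ends, then stop pushing at once (no hard shoving) and let go. Leave the grey pack in its charger well and everything else on the bench where it is.

Things in the scene. Friction and masses are not known exactly. Their poses are not given: they have to be found in the camera images.
- pack: Yellow battery pack, 0.15-0.24 kg, black-banded at +z: 84 long (z) x 46 wide (y) x 28 mm thick (x), origin at its centre. A half-round bead, radius 4 mm, crosses each end face: 92 mm over beads. Broad faces alike. Starts upright in a charger well, terminals (-z) down, top face 96 mm above the bench; grip it across its width. Flat on the bench the origin is 14 mm up.
- pack_terminals (a point): Middle of the pack's terminal end face (brass strips), 42 mm from its origin along its -z. To lay the pack flat: lower it leaning until this end touches the bench, and let go; leaning some 30 degrees or more, it tips over onto its broad face.
- spare: Grey battery pack with red ends, same shape and frame as the yellow one, upright in the other charger well. It stays there.
- charger: White charger, fixed, 136 (x) x 80 (y) x 42 mm high, origin at the centre of its underside. Two open wells at x = -35 and +35 mm, each 31.5 (x) x 49.5 mm (y), floor 12 mm above the bench; packs stand 30 mm deep in them, thickness along the charger's x, width along its y, either pack in either well. Charger and control unit may swap sides.
- unit: Blue handpiece control unit, fixed to the bench, 100 mm wide (y), 36 mm high, from x = -104 to +72 mm in its frame; origin on the bench under the centre of the battery bay. A black speed knob (12 mm high) and a green display sit on its top at the -x end, clear of the bay.
- bay (a point): Centre of the bay floor, a black pad 40 mm above the bench that gives 8 N/mm up to 3.5 mm; axes as the unit's. The pack lies along x, terminals toward +x, at the bay's brass contacts. Four corner guides at x = 27 to 39 mm (both signs), 24 mm high, leave 2.5 mm beside the pack, flared at the top; between them it is open to the fingers. Fully home, the pack's origin is 14 mm above this point.
- latch_in (a joint): Orange sprung latch at the bay's +x end, round lip 20 mm above the bay floor. m, 0 = at rest (bay empty, or pack snapped in), 0.0025 as a bead passes. Pack origin above the floor: 27 mm on meeting the lips, 20 to 26 in passing them (6 to 10 N an end, both at once or one after the other), then it snaps down. Press it held or with shut fingertips on its middle; 22 N is ample, 45 N damages it.
- latch_out (a joint): The same latch at the bay's -x end. Both slide away from the bay centre; spring 2600 N/m with 3 N preload.
- handpiece: Steel rotary handpiece on a rubber rest, 142 mm long, 25 mm thick, lying on the bench beyond the work area; origin on the bench under its middle. To be left alone.
- flux_jar: Small amber jar, 48 mm across, 70 mm high, near the robot on its left; origin at the centre of its base. To be left alone.
- bench_block: Steel bench block 75 x 75 x 22 mm; origin at the centre of its underside. To be left alone.
- dish: White ceramic dish, 84 mm across, 30 mm high; origin at the centre of its base. To be left alone.
- hammer: Small hammer, 200 mm long, near the robot on its right; origin on the bench under its middle. To be left alone.
There are look-alikes about, which are no part of the job. There is more than one size of the unit; the job needs the largest.

How it is judged:
By the outcome, as a careful person would: the job done as asked, in the order asked, and still so for the second after the job is handed in, with the robot touching nothing.
It also fails if it takes over 53 s, if anything falls off the work surface, if the arm or the gripper's body presses on something with over 40 N, if the wrist force passes 120 N, or if a joint passes its speed limit or range.

## Robot

A 6-joint arm with a two-finger parallel gripper is mounted at the origin on the work surface. World frame = base frame: x ahead of the robot, y to its left, z up, the work surface at z = 0. Lengths are in m, angles in rad, forces in N, time in s.
With the tool pointing down it reaches from about 0.35 to 0.975 m from the base axis. Payload 4.9 kg.
Tool frame: the origin (TCP) lies at the very end of the fingers, on their centre line; the grasp point (between the pads) lies ctrl.grip_point_offset behind it (ctrl.grip_point_offset is the distance from the TCP to the grasp point, in m); z points along the fingers, y is the line along which they close (so a half turn about z gives the same grasp; the last joint's range is limited). The gripper opens to 85 mm and grips with 20 to 120 N. Pads are 22 mm wide; open, the fingers measure 114 mm over their backs; the gripper's body (76 mm by 85 mm) begins 54 mm behind the grasp point. The pads swing forward as they close: fully open they stand 13 mm farther back than shut.
Start: joints at [1.156, 0.053, 1.613, -0, 1.476, -0.119], TCP at [0.182, 0.598, 0.231] pointing down, gripper open.
Joint ranges: [-3.01, 3.01], [-1.01, 2.22], [0.06, 2.58], [-1.02, 4.17], [0.09, 2.62], [-3.14, 3.14]. Speed limits (rad/s): [2.57, 2.57, 3.14, 3.14, 3.14, 3.14].

## Interface

Orientations are given as a rotation vector (axis times angle).
In Python, from station import ctrl gives the robot as it stands. The module is installed in compiled form; this text tells all that it offers.
- The arm moves only by the tool drive_tool, never from a script. Its argument "steps" is a list of rows, each an object with "translation": the shift along the tool's x, y, z normalised to -1 to 1, where 1 is 4 cm, a list of three; "angular": the turn, a rotation vector about the tool's x, y, z normalised to -1 to 1, where 1 is 8 degrees, a list of three; "gripper": the opening, from 0 (shut) to 1 (fully open). In form: [{"translation": [dx, dy, dz], "angular": [wx, wy, wz], "gripper": gripper}, ...]. A call has 1 to 8 rows; each row shifts and turns the commanded pose from where the row before left it, along the tool's axes as they then stand; what a row does not reach is not made up. A row lasts 1/8 s, in which the tool goes at most 62.5 mm and 10.7 degrees, less where a joint would pass 70% of its speed; a pose out of reach is approached as far as the arm can. A call with a number of a shift or a turn outside -1 to 1 is refused whole. A call with a gripper value outside its range is refused whole. The fingers move at their own pace and stop on an object; "force" is the grip in N (left out, the last holds). Time passes only in rows, so rows that do not move let the fingers close. It gives the time, the measured TCP pose, the force, the opening and the grip force at its end, in the units of the state.
- ctrl.get_obs(): the state, without advancing time (a new reading comes with each control period).
- ctrl.get_image(name): name is "scene" or "top"; returns a dict with "color" (400x640x3 uint8, red, green, blue), "depth" (400x640 float32, m along the optical axis (not along the pixel's ray), 0 where there is no reading), "fx", "fy", "cx", "cy" (pixels), "k1" (the pictures are not rectified: a ray, as slopes to the right and down, at radius r is drawn at 1 + k1 r^2 times it, then the intrinsics apply), "R" (3x3) and "t" (3): a world point X has camera coordinates R X + t. Camera axes: x right, y down, z forward; pixel columns grow to the right and rows downward; lengths in m; the calibration is good to about 2 mm. A picture is of the moment at which its call begins.
- ctrl.finish_job(): hands the job in; it is judged then, once.
The state is a dict: "t": time; "q": joint angles; "dq": joint speeds; "effort": joint torques, N m; "tool_pos": TCP position; "tool_rot": TCP orientation; "contact_force": force on the tool from outside, world axes, zero at the start; "wrist_torque": the same for the moment, N m; "opening": finger opening in m; "grip_force": force on a finger pad.
Only numpy, scipy, OpenCV 4.12 (cv2) and the standard library are available. Lean on these libraries where they do the work, as an engineer would, in place of code of your own. Each camera call takes 0.05 s, during which the arm holds its last target. There are 200 camera calls.

## Working session

There is one attempt and no reset: what is moved stays moved. The work goes in short steps, Python scripts to look and compute and a tool call to move; the robot and the scene stay as the last step left them, time stands still between calls to the robot, and variables do not carry over. Pictures are saved under pics/ and viewed, at most 10 in all, crops included, and the job is handed in when it is done.

Besides the shell and the picture viewer there is one more tool, called after "Call:" by a JSON object that holds its "fn" and its "kwargs", one argument or row to a line. drive_tool: Moves the arm, as the interface text tells. Its arguments: {"type":"object","properties":{"steps":{"type":"array"},"force":{"type":"number"}},"required":["steps"]}

```bash
mkdir -p pics
cat > h.py <<'E'
import numpy as np, cv2
from station import ctrl
def shot(n):
    im=ctrl.get_image(n); return im
def save(im,f): cv2.imwrite('pics/'+f,im['color'][:,:,::-1])
def KD(im): return np.array([[im['fx'],0,im['cx']],[0,im['fy'],im['cy']],[0,0,1]]),np.array([im['k1'],0,0,0.])
def cloud(im):
    K,D=KD(im); H,W=im['depth'].shape
    u,v=np.meshgrid(np.arange(W),np.arange(H))
    p=cv2.undistortPoints(np.stack([u,v],-1).reshape(-1,1,2).astype(float),K,D).reshape(H,W,2)
    d=im['depth'][...,None]; P=np.concatenate([p*d,d],-1)
    return (P-im['t'])@im['R']
def ray(im,uv,z):
    K,D=KD(im); p=cv2.undistortPoints(np.array(uv,float).reshape(-1,1,2),K,D).reshape(-1,2)
    d=np.c_[p,np.ones(len(p))]@im['R']; c=-im['R'].T@im['t']
    return c+d*((z-c[2])/d[:,2])[:,None]
E
python3 - <<'E'
from h import *
print(ctrl.get_obs(),ctrl.grip_point_offset)
for n in('top','scene'):
    im=shot(n); save(im,n+'0.png'); print(n,im['fx'],im['k1'],-im['R'].T@im['t'],im['R'][2])
E
```

```text
{'t': 0.0, 'q': array([ 1.15600278e+00,  5.33208856e-02,  1.61428180e+00, -1.08635365e-05,
        1.47597421e+00, -1.18983241e-01]), 'dq': array([-0.00157599,  0.0008381 , -0.00049047,  0.00021684,  0.00046655,
       -0.00058113]), 'effort': array([ 2.75600087e-04, -3.93671215e+01, -3.70179391e+01, -1.20473242e-04,
        6.86994754e-03,  6.38693407e-06]), 'tool_pos': array([0.18194154, 0.59729328, 0.23009259]), 'tool_rot': array([-4.62888058e-01, -3.10678415e+00,  3.01047482e-03]), 'contact_force': array([0.48008148, 0.33294539, 0.19182275]), 'wrist_torque': array([-0.01768894,  0.04175922,  0.00268148]), 'grip_force': 0.0, 'opening': 0.08511800369932988} 0.0187
top 418.32705433585437 0.007426664489900736 [0.34974132 0.01476777 1.18985489] [ 0.15301481 -0.00435981 -0.98821428]
scene 405.8532803730961 -0.09184511636032039 [ 0.92635222 -0.72504627  0.776163  ] [-0.38235868  0.64696815 -0.65972271]
```

View pics/top0.png

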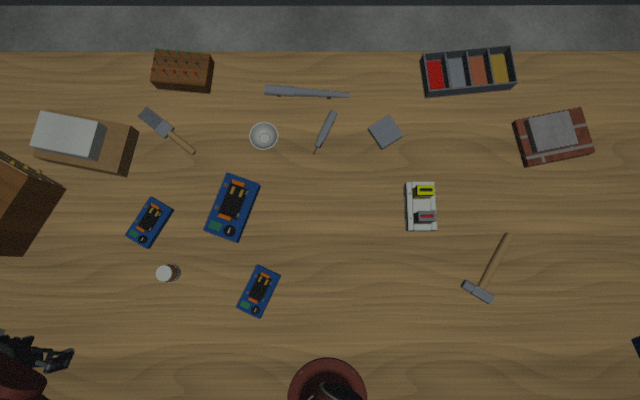

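View pics/scene0.png

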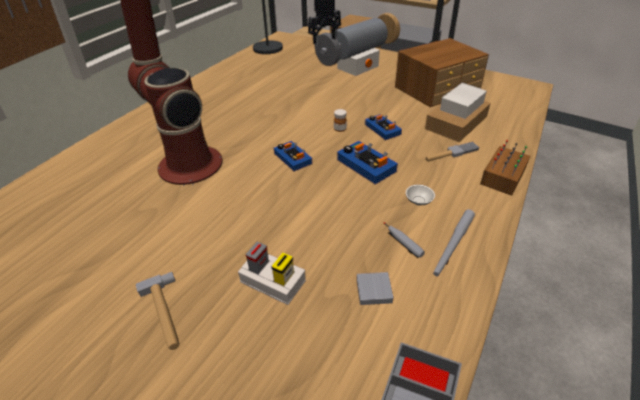

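Look-alikes: units at top-image (232,207) (largest), (150,222) and (259,291). Packs: yellow at (425,190), grey with red ends at (426,216). The plan is the yellow pack and the unit at (232,207); I'll measure both and check them in a close crop.

Run:
```python
from h import *
im=shot('top'); C=im['color']; hsv=cv2.cvtColor(C,cv2.COLOR_RGB2HSV); P=cloud(im)
sc=shot('scene')
def rects(name,lo,hi,z,box,thr=15):
    m=cv2.inRange(hsv,lo,hi); k=np.zeros_like(m); x0,y0,x1,y1=box; k[y0:y1,x0:x1]=m[y0:y1,x0:x1]
    k=cv2.morphologyEx(k,cv2.MORPH_CLOSE,np.ones((5,5)))
    for c in cv2.findContours(k,0,2)[0]:
        if cv2.contourArea(c)<thr: continue
        w=ray(im,c.reshape(-1,2),z)[:,:2].astype(np.float32)*1000
        r=cv2.minAreaRect(w); print(name,np.round(r[0],1),np.round(r[1],1),round(r[2],1),c.reshape(-1,2).mean(0).round())
rects('blue',(100,100,40),(125,255,255),.036,(100,150,300,330),200)
rects('yellow',(22,120,80),(35,255,255),.096,(400,170,445,240),20)
rects('white',(0,0,120),(180,60,255),.042,(395,170,445,240),50)
rects('orange',(5,150,120),(18,255,255),.06,(200,170,265,245),4)
rects('brass',(18,90,90),(30,255,255),.045,(200,170,265,245),4)
for uv in[(425,190),(426,216),(232,207),(420,230),(408,200)]: print(uv,P[uv[1],uv[0]].round(3))
a=cv2.resize(C[165:250,195:270],None,fx=5,fy=5,interpolation=2); b=cv2.resize(C[165:250,390:450],None,fx=5,fy=5,interpolation=2)
cv2.imwrite('pics/c1.png',np.clip(1.7*np.hstack([a,b])[:,:,::-1].astype(float),0,255))
S=sc['color']; a=cv2.resize(S[130:190,325:405],None,fx=5,fy=5,interpolation=2);b=cv2.resize(S[235:305,230:310],None,fx=5,fy=5,interpolation=2)
cv2.imwrite('pics/c2.png',np.vstack([a,b])[:600,:,::-1])
```

```text
blue [284.2 185.5] [ 71.4 126.8] 64.7 [259. 290.]
blue [471.3 489.7] [ 77.4 126.9] 59.5 [150. 222.]
blue [513.4 262.9] [103.  173.8] 69.8 [231. 207.]
yellow [ 550.  -261.8] [43.5 24.3] 89.8 [425. 190.]
white [ 516.6 -263.8] [135.4  79.1] 0.6 [422. 202.]
orange [483.2 278.3] [30.5  8.5] 71.4 [224. 216.]
orange [576.8 243.6] [29.9  7.9] 71.2 [238. 183.]
brass [513.  261.7] [210.1 178.8] 1.0 [232. 207.]
(425, 190) [ 0.549 -0.262  0.096]
(426, 216) [ 0.479 -0.261  0.096]
(232, 207) [0.513 0.262 0.038]
(420, 230) [ 0.446 -0.256  0.047]
(408, 200) [ 0.531 -0.228  0.039][ WARN:0@0.972] global loadsave.cpp:1063 imwrite_ Unsupported depth image for selected encoder is fallbacked to CV_8U.
```

View pics/c1.png

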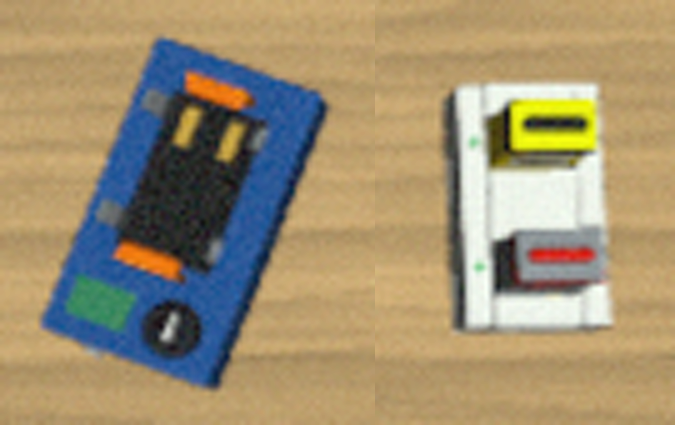

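View pics/c2.png

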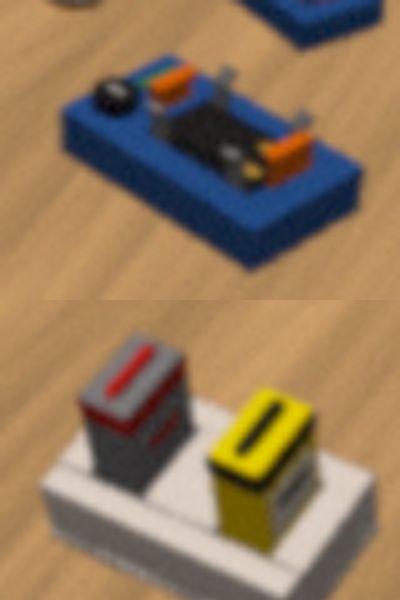

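Top crop: the brass contacts are at the far (upper) end of the bay in the largest unit, at about (238,190). The display and knob are at the near end. The yellow pack stands in the far well (425,190) and the grey one in the near well. The scene crop agrees.

Bay ≈ (0.529, 0.260), yaw −20°. Pack ≈ (0.550, −0.262), width along world y. Starting the move.

Call:
{"fn": "drive_tool", "kwargs": {
  "steps": [
    {"translation": [0, -1, 0], "angular": [0, 0, -0.7], "gripper": 1},
    {"translation": [0, -1, 0], "angular": [0, 0, -0.7], "gripper": 1},
    {"translation": [0, -1, 0], "angular": [0, 0, -0.71], "gripper": 1},
    {"translation": [-0.3, -1, 0], "angular": [0, 0, 0], "gripper": 1},
    {"translation": [-0.3, -1, 0], "angular": [0, 0, 0], "gripper": 1},
    {"translation": [-0.4, -1, 0], "angular": [0, 0, 0], "gripper": 1},
    {"translation": [-0.5, -1, 0], "angular": [0, 0, 0], "gripper": 1},
    {"translation": [-0.5, -1, 0], "angular": [0, 0, 0], "gripper": 1}
  ]
}}

```text
t: 1.2
tool_pos: [0.2386, 0.2792, 0.2312]
tool_rot: [0.001, 3.141, 0.0]
contact_force: [0.6, 0.1, 0.1]
opening: 0.0855
grip_force: 0.0
```

Call:
{"fn": "drive_tool", "kwargs": {
  "steps": [
    {"translation": [-0.5, -1, 0], "angular": [0, 0, 0], "gripper": 1},
    {"translation": [-0.5, -1, 0], "angular": [0, 0, 0], "gripper": 1},
    {"translation": [-0.5, -1, 0], "angular": [0, 0, 0], "gripper": 1},
    {"translation": [-0.5, -1, 0], "angular": [0, 0, 0], "gripper": 1},
    {"translation": [-0.5, -1, 0], "angular": [0, 0, 0], "gripper": 1},
    {"translation": [-0.5, -1, 0], "angular": [0, 0, 0], "gripper": 1},
    {"translation": [-0.5, -1, 0], "angular": [0, 0, 0], "gripper": 1},
    {"translation": [-0.5, -1, 0], "angular": [0, 0, 0], "gripper": 1}
  ]
}}

```text
t: 2.2
tool_pos: [0.3984, -0.0412, 0.2313]
tool_rot: [0.003, 3.141, 0.0]
contact_force: [0.3, 1.0, 0.5]
opening: 0.0853
grip_force: 0.0
```

Call:
{"fn": "drive_tool", "kwargs": {
  "steps": [
    {"translation": [-0.7, -1, 0], "angular": [0, 0, 0], "gripper": 1},
    {"translation": [-0.7, -1, 0], "angular": [0, 0, 0], "gripper": 1},
    {"translation": [-0.7, -1, 0], "angular": [0, 0, 0], "gripper": 1},
    {"translation": [-0.7, -1, 0], "angular": [0, 0, 0], "gripper": 1},
    {"translation": [-0.7, -1, 0.5], "angular": [0, 0, 0], "gripper": 1},
    {"translation": [-0.3, -0.5, 0.5], "angular": [0, 0, 0], "gripper": 1},
    {"translation": [0, 0, 1], "angular": [0, 0, 0], "gripper": 1},
    {"translation": [0, 0, 0], "angular": [0, 0, 0], "gripper": 1}
  ]
}}

```text
t: 3.2
tool_pos: [0.5473, -0.2586, 0.1467]
tool_rot: [-0.002, -3.134, -0.007]
contact_force: [-0.2, 0.3, 0.8]
opening: 0.0853
grip_force: 0.0
```

Run:
```python
from h import *
im=shot('scene'); hsv=cv2.cvtColor(im['color'],cv2.COLOR_RGB2HSV)
# pack top face (bright yellow) from depth cloud in scene view
P=cloud(im); m=(cv2.inRange(hsv,(20,120,60),(35,255,255))>0)
Q=P[m]; Q=Q[(abs(Q[:,0]-.55)<.06)&(abs(Q[:,1]+.26)<.06)]
T=Q[Q[:,2]>.09]; print(len(Q),len(T),T.min(0).round(4),T.max(0).round(4),T.mean(0).round(4))
# bay: orange lips via scene view at z=.062
m=cv2.inRange(hsv,(5,150,100),(18,255,255)); m[:140]=0; m[185:]=0; m[:,:330]=0; m[:,405:]=0
for c in cv2.findContours(m,0,2)[0]:
    if cv2.contourArea(c)<5: continue
    k=np.zeros_like(m); cv2.drawContours(k,[c],-1,255,-1); q=P[k>0]; q=q[abs(q[:,2]-.055)<.02]; print('latch',len(q),q.mean(0).round(4),q[:,2].max().round(4), np.median(q,0).round(4))
o=ctrl.get_obs(); print(o['tool_pos'],o['q'])
```

```text
380 222 [ 0.539  -0.2891  0.0907] [ 0.5682 -0.2423  0.1031] [ 0.5549 -0.2671  0.0971]
latch 64 [0.5782 0.2407 0.0585] 0.0683 [0.5797 0.2393 0.0604]
latch 41 [0.4838 0.2766 0.0593] 0.0686 [0.4856 0.2719 0.0627]
[ 0.54864153 -0.25918651  0.14956595] [-5.63959154e-01  7.54769471e-02  1.72864173e+00  6.83137040e-05
  1.34167189e+00 -2.13354420e+00]
```

Call:
{"fn": "drive_tool", "kwargs": {
  "steps": [
    {"translation": [-0.09, -0.12, 0.6], "angular": [0, 0, 0], "gripper": 1},
    {"translation": [0, 0, 0.6], "angular": [0, 0, 0], "gripper": 1},
    {"translation": [0, 0, 0.6], "angular": [0, 0, 0], "gripper": 1},
    {"translation": [0, 0, 0.5], "angular": [0, 0, 0], "gripper": 1},
    {"translation": [0, 0, 0], "angular": [0, 0, 0], "gripper": 1}
  ]
}}

```text
t: 3.88
tool_pos: [0.5528, -0.2642, 0.0586]
tool_rot: [-0.001, -3.14, -0.002]
contact_force: [-0.0, 0.5, -0.4]
opening: 0.0857
grip_force: 0.0
```

Call:
{"fn": "drive_tool", "kwargs": {
  "steps": [
    {"translation": [0, 0, 0], "angular": [0, 0, 0], "gripper": 0.4},
    {"translation": [0, 0, 0], "angular": [0, 0, 0], "gripper": 0.4},
    {"translation": [0, 0, 0], "angular": [0, 0, 0], "gripper": 0.4},
    {"translation": [0, 0, 0], "angular": [0, 0, 0], "gripper": 0.4},
    {"translation": [0, 0, 0], "angular": [0, 0, 0], "gripper": 0.4}
  ],
  "force": 50
}}

```text
t: 4.5
tool_pos: [0.5543, -0.2652, 0.0609]
tool_rot: [0.002, 3.14, -0.002]
contact_force: [-0.1, 1.6, 6.4]
opening: 0.0453
grip_force: 51.8
```

Call:
{"fn": "drive_tool", "kwargs": {
  "steps": [
    {"translation": [0, 0, -0.3], "angular": [0, 0, 0], "gripper": 0.4},
    {"translation": [0, 0, -0.4], "angular": [0, 0, 0], "gripper": 0.4},
    {"translation": [0, 0, -0.5], "angular": [0, 0, 0], "gripper": 0.4},
    {"translation": [0, 0, -0.5], "angular": [0, 0, 0], "gripper": 0.4},
    {"translation": [0, 0, -0.5], "angular": [0, 0, 0], "gripper": 0.4},
    {"translation": [0, 0, 0], "angular": [0, 0, 0], "gripper": 0.4}
  ]
}}

```text
t: 5.25
tool_pos: [0.5548, -0.2656, 0.1506]
tool_rot: [0.002, 3.137, -0.004]
contact_force: [-1.0, 0.1, -0.5]
opening: 0.0454
grip_force: 51.5
```

Call:
{"fn": "drive_tool", "kwargs": {
  "steps": [
    {"translation": [0, 0.6, 0], "angular": [0, 0, 0], "gripper": 0.4},
    {"translation": [0, 1, 0], "angular": [0, 0, 0], "gripper": 0.4},
    {"translation": [0, 1, 0], "angular": [0, 0, 0], "gripper": 0.4},
    {"translation": [0, 1, 0], "angular": [0, 0, 0], "gripper": 0.4},
    {"translation": [0, 1, 0], "angular": [0, 0, 0], "gripper": 0.4},
    {"translation": [0, 1, 0], "angular": [0, 0, 0], "gripper": 0.4},
    {"translation": [0, 0.7, 0], "angular": [0, 0, 0], "gripper": 0.4},
    {"translation": [0, 0.4, 0], "angular": [0, 0, 0], "gripper": 0.4}
  ]
}}

```text
t: 6.25
tool_pos: [0.5525, 0.0055, 0.1461]
tool_rot: [0.001, -3.139, -0.001]
contact_force: [0.7, 0.9, -1.4]
opening: 0.0457
grip_force: 51.7
```

Call:
{"fn": "drive_tool", "kwargs": {
  "steps": [
    {"translation": [0, 0, 0], "angular": [0, -0.6, 0], "gripper": 0.4},
    {"translation": [0, 0, 0], "angular": [0, -0.8, 0], "gripper": 0.4},
    {"translation": [0, 0, 0], "angular": [0, -0.8, 0], "gripper": 0.4},
    {"translation": [0, 0, 0], "angular": [0, -0.8, 0], "gripper": 0.4},
    {"translation": [0, 0, 0], "angular": [0, -0.8, 0], "gripper": 0.4},
    {"translation": [0, 0, 0], "angular": [0, -0.8, 0], "gripper": 0.4},
    {"translation": [0, 0, 0], "angular": [0, -0.6, 0], "gripper": 0.4},
    {"translation": [0, 0, 0], "angular": [0, 0, 0], "gripper": 0.4}
  ]
}}

```text
t: 7.25
tool_pos: [0.5515, 0.0037, 0.1444]
tool_rot: [0.002, 2.421, 0.001]
contact_force: [-0.2, -0.2, -2.4]
opening: 0.0453
grip_force: 51.8
```

Run:
```python
from h import *
from scipy.spatial.transform import Rotation as Ro
o=ctrl.get_obs(); R=Ro.from_rotvec(o['tool_rot']).as_matrix(); print(o['tool_pos'],R.round(3),o['q'].round(2))
im=shot('scene'); save(im,'s2.png'); hsv=cv2.cvtColor(im['color'],cv2.COLOR_RGB2HSV); P=cloud(im)
Q=P[cv2.inRange(hsv,(20,120,60),(35,255,255))>0]; Q=Q[np.linalg.norm(Q-o['tool_pos'],axis=1)<.12]; print(len(Q),Q.min(0),Q.max(0))
K,D=KD(im); uv=cv2.projectPoints(o['tool_pos'].reshape(1,3),cv2.Rodrigues(im['R'])[0],im['t'],K,D)[0].ravel(); print(uv)
u,v=uv.astype(int); cv2.imwrite('pics/s2c.png',cv2.resize(im['color'][max(v-60,0):v+60,u-70:u+70,::-1],None,fx=4,fy=4))
```

```text
[0.5514649  0.00365241 0.14443528] [[-0.751  0.001  0.66 ]
 [ 0.002  1.    -0.   ]
 [-0.66   0.001 -0.751]] [-0.19 -0.49  2.34  0.23  0.59 -1.91]
421 [ 0.52358788 -0.02680559  0.10421923] [0.59343259 0.0280845  0.18061345]
[338.34143403 177.35836076]
```

View pics/s2c.png

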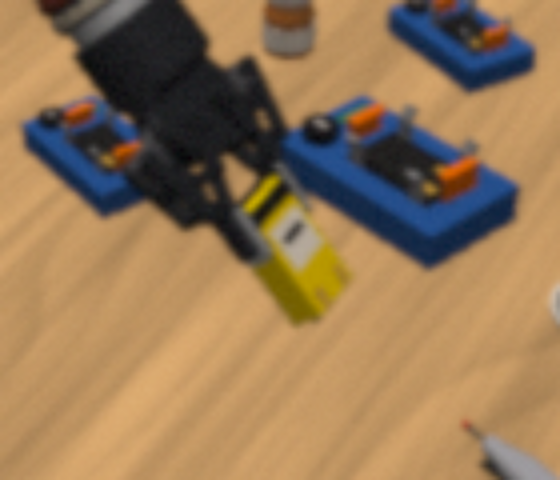

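Crop: the pack is held firmly at about (300,250), leaning 41° with its terminals down and outward. Lowering until it touches.

Call:
{"fn": "drive_tool", "kwargs": {
  "steps": [
    {"translation": [0.4, 0, 0.45], "angular": [0, 0, 0], "gripper": 0.4},
    {"translation": [0.4, 0, 0.45], "angular": [0, 0, 0], "gripper": 0.4},
    {"translation": [0.4, 0, 0.45], "angular": [0, 0, 0], "gripper": 0.4},
    {"translation": [0.2, 0, 0.23], "angular": [0, 0, 0], "gripper": 0.4},
    {"translation": [0, 0, 0], "angular": [0, 0, 0], "gripper": 0.4}
  ]
}}

```text
t: 7.92
tool_pos: [0.5536, 0.0034, 0.0621]
tool_rot: [0.001, 2.418, 0.0]
contact_force: [0.3, -0.0, -1.3]
opening: 0.0456
grip_force: 51.8
```

Call:
{"fn": "drive_tool", "kwargs": {
  "steps": [
    {"translation": [0.05, 0, 0.056], "angular": [0, 0, 0], "gripper": 0.4},
    {"translation": [0.03, 0, 0.035], "angular": [0, 0, 0], "gripper": 0.4},
    {"translation": [0, 0, 0], "angular": [0, 0, 0], "gripper": 0.4}
  ]
}}

```text
t: 8.3
tool_pos: [0.554, 0.0033, 0.0585]
tool_rot: [0.001, 2.415, -0.001]
contact_force: [0.2, -0.5, -1.4]
opening: 0.0453
grip_force: 51.8
```

Call:
{"fn": "drive_tool", "kwargs": {
  "steps": [
    {"translation": [0.06, 0, 0.068], "angular": [0, 0, 0], "gripper": 0.4},
    {"translation": [0.03, 0, 0.034], "angular": [0, 0, 0], "gripper": 0.4},
    {"translation": [0, 0, 0], "angular": [0, 0, 0], "gripper": 0.4}
  ]
}}

```text
t: 8.68
tool_pos: [0.5535, 0.0034, 0.0522]
tool_rot: [0.001, 2.416, -0.0]
contact_force: [0.3, -0.9, -1.2]
opening: 0.0453
grip_force: 51.8
```

Call:
{"fn": "drive_tool", "kwargs": {
  "steps": [
    {"translation": [0.03, 0, 0.034], "angular": [0, 0, 0], "gripper": 0.4},
    {"translation": [0, 0, 0], "angular": [0, 0, 0], "gripper": 0.4}
  ]
}}

```text
t: 8.93
tool_pos: [0.5537, 0.0033, 0.0506]
tool_rot: [0.002, 2.416, -0.0]
contact_force: [-0.9, 0.1, -1.4]
opening: 0.0451
grip_force: 51.8
```

Call:
{"fn": "drive_tool", "kwargs": {
  "steps": [
    {"translation": [0.03, 0, 0.034], "angular": [0, 0, 0], "gripper": 0.4},
    {"translation": [0, 0, 0], "angular": [0, 0, 0], "gripper": 0.4}
  ]
}}

```text
t: 9.18
tool_pos: [0.5537, 0.0033, 0.0487]
tool_rot: [0.001, 2.416, -0.0]
contact_force: [-1.0, 0.6, -2.1]
opening: 0.0455
grip_force: 51.8
```

Call:
{"fn": "drive_tool", "kwargs": {
  "steps": [
    {"translation": [0.025, 0, 0.028], "angular": [0, 0, 0], "gripper": 0.4},
    {"translation": [0, 0, 0], "angular": [0, 0, 0], "gripper": 0.4}
  ]
}}

```text
t: 9.43
tool_pos: [0.554, 0.0032, 0.0477]
tool_rot: [0.001, 2.415, -0.001]
contact_force: [-0.2, 0.5, -0.2]
opening: 0.0453
grip_force: 52.0
```

Call:
{"fn": "drive_tool", "kwargs": {
  "steps": [
    {"translation": [0.02, 0, 0.022], "angular": [0, 0, 0], "gripper": 0.4},
    {"translation": [0, 0, 0], "angular": [0, 0, 0], "gripper": 0.4}
  ]
}}

```text
t: 9.68
tool_pos: [0.5547, 0.0031, 0.0474]
tool_rot: [0.001, 2.413, -0.001]
contact_force: [-2.7, 0.5, 4.8]
opening: 0.0452
grip_force: 52.6
```

Call:
{"fn": "drive_tool", "kwargs": {
  "steps": [
    {"translation": [0.016, 0, 0.018], "angular": [0, 0, 0], "gripper": 0.4},
    {"translation": [0, 0, 0], "angular": [0, 0, 0], "gripper": 0.4}
  ]
}}

```text
t: 9.93
tool_pos: [0.5554, 0.003, 0.0473]
tool_rot: [0.002, 2.411, -0.002]
contact_force: [-1.0, 1.3, 4.7]
opening: 0.0448
grip_force: 52.4
```

Touching (about 5 N). Letting go.

Call:
{"fn": "drive_tool", "kwargs": {
  "steps": [
    {"translation": [0, 0, 0], "angular": [0, 0, 0], "gripper": 0.9},
    {"translation": [0, 0, 0], "angular": [0, 0, 0], "gripper": 0.9},
    {"translation": [0, 0, 0], "angular": [0, 0, 0], "gripper": 0.9},
    {"translation": [0, 0, 0], "angular": [0, 0, 0], "gripper": 0.9},
    {"translation": [0, 0, 0], "angular": [0, 0, 0], "gripper": 0.9}
  ]
}}

```text
t: 10.55
tool_pos: [0.5537, 0.0033, 0.0452]
tool_rot: [0.001, 2.416, -0.001]
contact_force: [0.4, -0.1, -0.1]
opening: 0.0773
grip_force: 0.0
```

Call:
{"fn": "drive_tool", "kwargs": {
  "steps": [
    {"translation": [0, 0, -0.6], "angular": [0, 0, 0], "gripper": 1},
    {"translation": [0, 0, -1], "angular": [0, 0, 0], "gripper": 1},
    {"translation": [0, 0, -1], "angular": [0, 0.9, 0], "gripper": 1},
    {"translation": [0, 0, 0], "angular": [0, 1, 0], "gripper": 1},
    {"translation": [0, 0, 0], "angular": [0, 1, 0], "gripper": 1},
    {"translation": [0, 0, 0], "angular": [0, 1, 0], "gripper": 1},
    {"translation": [0, 0, 0], "angular": [0, 1, 0], "gripper": 1},
    {"translation": [0, 0, 0], "angular": [0, 0.3, 0], "gripper": 1}
  ]
}}

```text
t: 11.55
tool_pos: [0.4859, 0.0033, 0.1232]
tool_rot: [-0.001, -3.141, -0.0]
contact_force: [-0.8, -0.4, 0.9]
opening: 0.0853
grip_force: 0.0
```

```bash
cat > pk.py <<'E'
from h import *
o=ctrl.get_obs(); print(o['tool_pos'],o['tool_rot'],o['contact_force'].round(1))
ims={n:shot(n) for n in('scene','top')}
for n,im in ims.items():
    hsv=cv2.cvtColor(im['color'],cv2.COLOR_RGB2HSV); P=cloud(im)
    m=cv2.inRange(hsv,(18,130,60),(35,255,255)); 
    m[(abs(P[...,0]-.53)>.12)|(abs(P[...,1]-.03)>.12)|(P[...,2]>.05)]=0
    m=cv2.morphologyEx(m,cv2.MORPH_CLOSE,np.ones((7,7)))
    cs=[c for c in cv2.findContours(m,0,2)[0] if cv2.contourArea(c)>20]
    for c in cs:
        w=ray(im,c.reshape(-1,2),.028)[:,:2].astype(np.float32)*1000; r=cv2.minAreaRect(w)
        k=np.zeros_like(m); cv2.drawContours(k,[c],-1,255,-1); q=P[k>0]; T=q[q[:,2]>.022]
        print(n,c.mean(0).round(),np.round(r[0],1),np.round(r[1],1),round(r[2],1),'cloud',len(T),T.mean(0).round(4),np.percentile(T,[2,98],axis=0).round(3).tolist())
    
im=ims['scene']; u,v=cv2.projectPoints(np.array([[.53,.0,.02]]),cv2.Rodrigues(im['R'])[0],im['t'],*KD(im))[0].ravel().astype(int)
a=cv2.resize(im['color'][v-60:v+60,u-70:u+70],None,fx=4,fy=4)
im=ims['top']; u,v=cv2.projectPoints(np.array([[.53,.0,.02]]),cv2.Rodrigues(im['R'])[0],im['t'],*KD(im))[0].ravel().astype(int)
b=cv2.resize(im['color'][v-40:v+40,u-25:u+25],None,fx=4.8,fy=6)
import sys; cv2.imwrite('pics/'+sys.argv[1],np.hstack([a,b])[:,:,::-1])
E
python3 pk.py p3.png
```

```text
[0.48589009 0.0033261  0.12320997] [-1.36567775e-03 -3.14075567e+00 -3.17593634e-05] [-0.8 -0.4  0.9]
scene [[332. 213.]] [536.5  -6.8] [97.9 76.1] 1.3 cloud 400 [ 0.5373 -0.0064  0.0346] [[0.493, -0.022, 0.023], [0.574, 0.024, 0.033]]
```

View pics/p3.png

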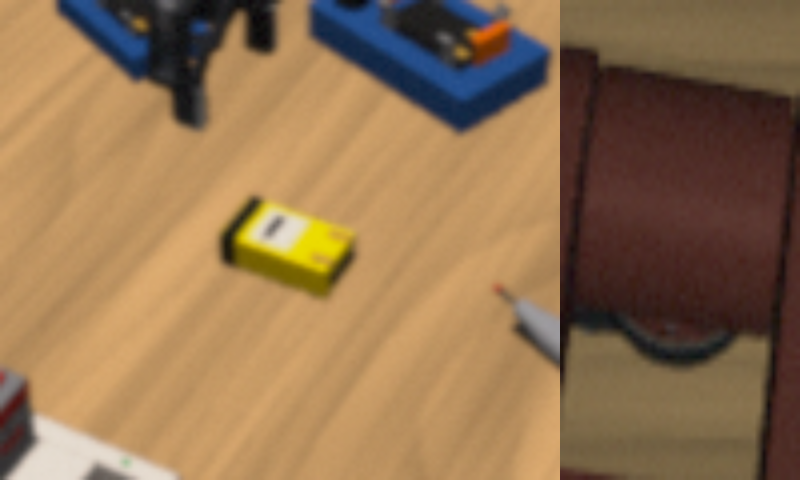

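The pack lies flat at crop (290,245), with its terminals toward +x and the black band toward the robot. Finding its centre along x with a colour profile.

Run:
```python
from h import *
im=shot('scene'); hsv=cv2.cvtColor(im['color'],cv2.COLOR_RGB2HSV)
K,D=KD(im)
def prof(pts):
    uv=cv2.projectPoints(np.array(pts,float),cv2.Rodrigues(im['R'])[0],im['t'],K,D)[0].reshape(-1,2).astype(np.float32)
    return cv2.remap(im['color'],uv[:,0].copy(),uv[:,1].copy(),1).reshape(-1,3)
for y in(-.012,.0,.012):
    xs=np.arange(.470,.600,.003); c=prof([(x,y,.028) for x in xs]); print(y,[(int(x*1000),*map(int,k)) for x,k in zip(xs,c)])
for x in(.515,.555):
    ys=np.arange(-.036,.04,.003); c=prof([(x,y,.028) for y in ys]); print(x,[(int(y*1000),*map(int,k)) for y,k in zip(ys,c)])
```

```text
-0.012 [(470, 216, 167, 109), (473, 218, 170, 112), (476, 219, 170, 113), (479, 218, 169, 111), (482, 216, 167, 110), (485, 213, 166, 107), (488, 192, 151, 85), (491, 139, 111, 53), (494, 73, 60, 32), (497, 52, 47, 25), (500, 102, 92, 19), (503, 179, 160, 4), (506, 221, 203, 24), (509, 231, 217, 77), (512, 232, 220, 129), (515, 228, 215, 144), (518, 221, 206, 141), (521, 219, 203, 146), (524, 224, 210, 144), (527, 228, 216, 150), (530, 228, 216, 155), (533, 230, 218, 146), (536, 231, 219, 140), (539, 231, 217, 113), (542, 231, 216, 51), (545, 234, 218, 5), (548, 235, 218, 0), (551, 235, 219, 0), (554, 231, 213, 0), (557, 225, 197, 1), (560, 216, 183, 27), (563, 203, 170, 26), (566, 212, 179, 27), (569, 207, 175, 30), (572, 166, 137, 22), (575, 113, 91, 11), (578, 73, 60, 21), (581, 82, 66, 37), (584, 138, 108, 65), (587, 183, 142, 89), (590, 197, 153, 102), (593, 199, 152, 99), (596, 202, 156, 104), (599, 198, 153, 100)]
0.0 [(470, 214, 166, 109), (473, 217, 168, 110), (476, 217, 168, 110), (479, 216, 167, 110), (482, 216, 167, 110), (485, 210, 164, 104), (488, 185, 145, 86), (491, 1
[... 2053 characters left out ...]
0), (15, 201, 189, 169), (18, 216, 203, 169), (21, 223, 207, 136), (24, 224, 201, 106), (27, 214, 180, 88), (30, 200, 161, 91), (33, 193, 150, 95), (36, 192, 149, 97), (39, 193, 149, 98)]
0.555 [(-36, 119, 98, 5), (-32, 117, 97, 0), (-29, 119, 98, 1), (-26, 123, 102, 2), (-23, 135, 113, 0), (-20, 169, 144, 0), (-17, 208, 184, 0), (-14, 227, 207, 0), (-11, 229, 207, 0), (-8, 227, 203, 3), (-5, 227, 203, 10), (-2, 231, 211, 1), (0, 234, 216, 0), (3, 235, 220, 0), (6, 235, 220, 0), (9, 235, 219, 0), (12, 234, 215, 0), (15, 231, 208, 0), (18, 227, 200, 15), (21, 225, 197, 30), (24, 221, 190, 47), (27, 212, 176, 71), (30, 201, 160, 91), (33, 196, 154, 97), (36, 196, 152, 100), (39, 195, 151, 99)]
```

Call:
{"fn": "drive_tool", "kwargs": {
  "steps": [
    {"translation": [-0.6, 0.02, 0], "angular": [0, 0, 0], "gripper": 0.85},
    {"translation": [-0.53, 0, 0.2], "angular": [0, 0, 0], "gripper": 0.85},
    {"translation": [0, 0, 0.8], "angular": [0, 0, 0], "gripper": 0.85},
    {"translation": [0, 0, 0.8], "angular": [0, 0, 0], "gripper": 0.85},
    {"translation": [0, 0, 0.6], "angular": [0, 0, 0], "gripper": 0.85},
    {"translation": [0, 0, 0.3], "angular": [0, 0, 0], "gripper": 0.85},
    {"translation": [0, 0, 0], "angular": [0, 0, 0], "gripper": 0.85}
  ]
}}

```text
t: 12.58
tool_pos: [0.5288, 0.0042, 0.0145]
tool_rot: [-0.002, -3.14, -0.0]
contact_force: [-0.3, -0.9, 0.3]
opening: 0.0728
grip_force: 0.0
```

Call:
{"fn": "drive_tool", "kwargs": {
  "steps": [
    {"translation": [-0.05, 0, 0.12], "angular": [0, 0, 0], "gripper": 0.85},
    {"translation": [0, 0, 0.1], "angular": [0, 0, 0], "gripper": 0.85},
    {"translation": [0, 0, 0], "angular": [0, 0, 0], "gripper": 0.85}
  ]
}}

```text
t: 12.95
tool_pos: [0.532, 0.0041, 0.0063]
tool_rot: [0.002, 3.141, -0.0]
contact_force: [0.3, -0.1, 0.6]
opening: 0.0725
grip_force: 0.0
```

Call:
{"fn": "drive_tool", "kwargs": {
  "steps": [
    {"translation": [0, 0, 0], "angular": [0, 0, 0], "gripper": 0.4},
    {"translation": [0, 0, 0], "angular": [0, 0, 0], "gripper": 0.4},
    {"translation": [0, 0, 0], "angular": [0, 0, 0], "gripper": 0.4},
    {"translation": [0, 0, 0], "angular": [0, 0, 0], "gripper": 0.4},
    {"translation": [0, 0, 0], "angular": [0, 0, 0], "gripper": 0.4}
  ],
  "force": 60
}}

```text
t: 13.58
tool_pos: [0.5325, 0.004, 0.0068]
tool_rot: [0.002, 3.14, -0.0]
contact_force: [0.2, 0.1, 5.0]
opening: 0.0451
grip_force: 63.8
```

Call:
{"fn": "drive_tool", "kwargs": {
  "steps": [
    {"translation": [0, 0, -0.5], "angular": [0, 0, 0], "gripper": 0.4},
    {"translation": [0, 0, -0.8], "angular": [0, 0, 0], "gripper": 0.4},
    {"translation": [0, 0, -0.8], "angular": [0, 0, 0], "gripper": 0.4},
    {"translation": [0, 0.5, -0.7], "angular": [0, 0, 0], "gripper": 0.4},
    {"translation": [0, 0.9, 0], "angular": [0, 0, 0], "gripper": 0.4},
    {"translation": [0, 1, 0], "angular": [0, 0, 0], "gripper": 0.4},
    {"translation": [0, 1, 0], "angular": [0, 0, 0], "gripper": 0.4},
    {"translation": [0, 1, 0], "angular": [0, 0, 0], "gripper": 0.4}
  ]
}}

```text
t: 14.58
tool_pos: [0.531, 0.1812, 0.1169]
tool_rot: [-0.002, -3.139, 0.001]
contact_force: [0.1, -0.1, -1.2]
opening: 0.0447
grip_force: 63.3
```

Call:
{"fn": "drive_tool", "kwargs": {
  "steps": [
    {"translation": [0, 1, 0], "angular": [0, 0, 0], "gripper": 0.4},
    {"translation": [0, 0.6, 0], "angular": [0, 0, 0], "gripper": 0.4},
    {"translation": [0.05, 0.4, 0], "angular": [0, 0, 0], "gripper": 0.4},
    {"translation": [0, 0, 0], "angular": [0, 0, 0.6], "gripper": 0.4},
    {"translation": [0, 0, 0], "angular": [0, 0, 0.8], "gripper": 0.4},
    {"translation": [0, 0, 0], "angular": [0, 0, 0.7], "gripper": 0.4},
    {"translation": [0, 0, 0], "angular": [0, 0, 0.42], "gripper": 0.4},
    {"translation": [0, 0, 0], "angular": [0, 0, 0], "gripper": 0.4}
  ]
}}

```text
t: 15.58
tool_pos: [0.5298, 0.2596, 0.1175]
tool_rot: [-0.551, -3.092, 0.001]
contact_force: [-0.3, -0.5, -1.8]
opening: 0.0441
grip_force: 63.3
```

Run:
```python
from h import *
from scipy.spatial.transform import Rotation as Ro
o=ctrl.get_obs(); R=Ro.from_rotvec(o['tool_rot']).as_matrix(); p=o['tool_pos']; print(p,R.round(3).tolist(),o['q'].round(2),o['contact_force'].round(1))
y=-np.radians(20.2); a=np.array([np.cos(y),np.sin(y),0]); b=np.array([.530,.2595,0])
d=b-p; d[2]=0; print('delta tool units',(R.T@d/.04).round(3),'yaw err tool deg',np.degrees(np.arctan2(*( -R[:2,0]@np.array([[a[1],a[0]],[-a[0],a[1]]]).T[:, :].T)[::1][:2])))
print('tool -x yaw',np.degrees(np.arctan2(-R[1,0],-R[0,0])))
im=shot('scene'); P=cloud(im); u,v=cv2.projectPoints(np.array([[.53,.26,.09]]),cv2.Rodrigues(im['R'])[0],im['t'],*KD(im))[0].ravel().astype(int)
cv2.imwrite('pics/s4.png',cv2.resize(im['color'][v-50:v+50,u-65:u+65,::-1],None,fx=6,fy=6,interpolation=2))
K,D=KD(im)
# pack top face z: tool z -.0065+.028
hsv=cv2.cvtColor(im['color'],cv2.COLOR_RGB2HSV); m=cv2.inRange(hsv,(20,120,60),(35,255,255))>0
q=P[m]; q=q[np.linalg.norm(q-p,axis=1)<.1]; 
q=q[q[:,2]>.07]; s=(q-p)@a; n=(q-p)@np.array([-a[1],a[0],0]); print('along',np.percentile(s,[1,50,99]),'across',np.percentile(n,[1,99]),'z',np.percentile(q[:,2],[1,99]))
```

```text
[0.52975343 0.25961858 0.11751467] [[-0.938, 0.346, -0.001], [0.346, 0.938, -0.001], [0.001, -0.001, -1.0]] [ 0.33  0.07  1.79 -0.    1.28 -0.89] [-0.3 -0.5 -1.8]
delta tool units [-0.007 -0.001 -0.   ] yaw err tool deg 0.019214643472381755
tool -x yaw -20.219214643472384
along [-0.03025396  0.02715963  0.04348428] across [-0.05302078  0.0224968 ] z [0.11396413 0.16962703]
```

View pics/s4.png

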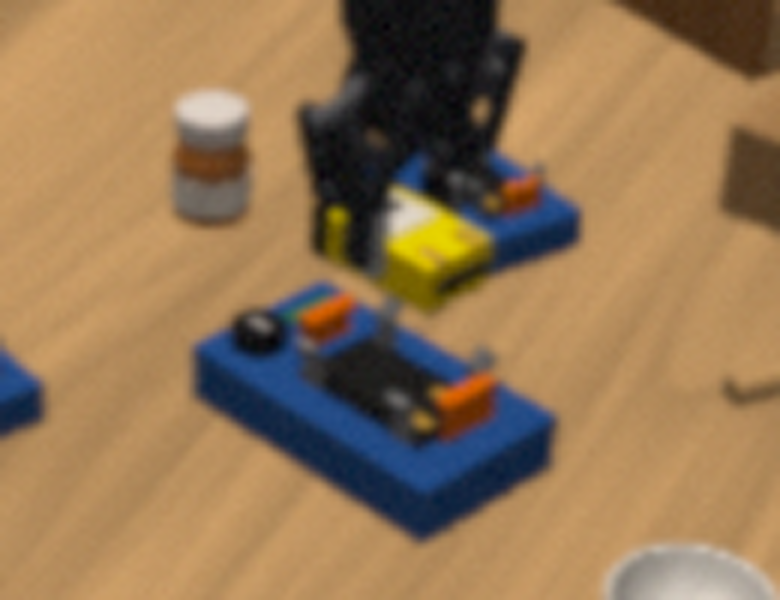

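Crop: the pack is held level above the bay, with its terminals toward the contacts (pack at (430,240), bay at (390,380)). Alignment is within about 1 mm, so I'm lowering it.

Call:
{"fn": "drive_tool", "kwargs": {
  "steps": [
    {"translation": [-0.01, 0, 0.5], "angular": [0, 0, 0], "gripper": 0.4},
    {"translation": [0, 0, 0.5], "angular": [0, 0, 0], "gripper": 0.4},
    {"translation": [0, 0, 0], "angular": [0, 0, 0], "gripper": 0.4}
  ]
}}

```text
t: 16.0
tool_pos: [0.5281, 0.2591, 0.0743]
tool_rot: [-0.55, -3.087, 0.005]
contact_force: [0.1, 0.5, -1.9]
opening: 0.0447
grip_force: 63.2
```

Call:
{"fn": "drive_tool", "kwargs": {
  "steps": [
    {"translation": [0, 0, 0.1], "angular": [0, 0, 0], "gripper": 0.4},
    {"translation": [0, 0, 0.1], "angular": [0, 0, 0], "gripper": 0.4},
    {"translation": [0, 0, 0], "angular": [0, 0, 0], "gripper": 0.4}
  ]
}}

```text
t: 16.38
tool_pos: [0.5307, 0.26, 0.0703]
tool_rot: [0.552, 3.093, 0.0]
contact_force: [-0.3, 0.7, -2.6]
opening: 0.0452
grip_force: 63.2
```

Call:
{"fn": "drive_tool", "kwargs": {
  "steps": [
    {"translation": [0, 0, 0.08], "angular": [0, 0, 0], "gripper": 0.4},
    {"translation": [0, 0, 0], "angular": [0, 0, 0], "gripper": 0.4}
  ]
}}

```text
t: 16.62
tool_pos: [0.5313, 0.26, 0.0674]
tool_rot: [0.552, 3.091, 0.001]
contact_force: [2.7, -0.1, -1.9]
opening: 0.0446
grip_force: 63.3
```

Call:
{"fn": "drive_tool", "kwargs": {
  "steps": [
    {"translation": [0, 0, 0.05], "angular": [0, 0, 0], "gripper": 0.4},
    {"translation": [0, 0, 0], "angular": [0, 0, 0], "gripper": 0.4}
  ]
}}

```text
t: 16.88
tool_pos: [0.5313, 0.2599, 0.0654]
tool_rot: [0.552, 3.091, 0.001]
contact_force: [2.7, -1.1, -0.9]
opening: 0.0446
grip_force: 63.3
```

Call:
{"fn": "drive_tool", "kwargs": {
  "steps": [
    {"translation": [0, 0, 0.05], "angular": [0, 0, 0], "gripper": 0.4},
    {"translation": [0, 0, 0], "angular": [0, 0, 0], "gripper": 0.4}
  ]
}}

```text
t: 17.12
tool_pos: [0.5311, 0.26, 0.0632]
tool_rot: [0.552, 3.092, 0.0]
contact_force: [3.8, -0.8, -0.2]
opening: 0.0449
grip_force: 63.3
```

Call:
{"fn": "drive_tool", "kwargs": {
  "steps": [
    {"translation": [0, 0, 0.05], "angular": [0, 0, 0], "gripper": 0.4},
    {"translation": [0, 0, 0], "angular": [0, 0, 0], "gripper": 0.4}
  ]
}}

```text
t: 17.38
tool_pos: [0.5309, 0.2599, 0.0611]
tool_rot: [0.552, 3.092, 0.0]
contact_force: [3.3, -1.7, -1.3]
opening: 0.0447
grip_force: 63.3
```

A steady force of about 3.5 N along the bay's +x shows the pack's −x end is touching a latch. Nudging 1.5 mm toward +x.

Call:
{"fn": "drive_tool", "kwargs": {
  "steps": [
    {"translation": [-0.04, 0, 0], "angular": [0, 0, 0], "gripper": 0.4},
    {"translation": [0, 0, 0], "angular": [0, 0, 0], "gripper": 0.4}
  ]
}}

```text
t: 17.62
tool_pos: [0.5313, 0.2594, 0.0605]
tool_rot: [-0.551, -3.091, 0.001]
contact_force: [1.5, -0.8, -1.2]
opening: 0.0449
grip_force: 63.3
```

Call:
{"fn": "drive_tool", "kwargs": {
  "steps": [
    {"translation": [0, 0, 0.03], "angular": [0, 0, 0], "gripper": 0.4},
    {"translation": [0, 0, 0], "angular": [0, 0, 0], "gripper": 0.4}
  ]
}}

```text
t: 17.88
tool_pos: [0.5318, 0.2595, 0.0599]
tool_rot: [-0.551, -3.092, 0.0]
contact_force: [0.5, -0.2, 1.5]
opening: 0.045
grip_force: 63.6
```

Meeting the lips where expected. Pressing in small steps.

Call:
{"fn": "drive_tool", "kwargs": {
  "steps": [
    {"translation": [0, 0, 0.04], "angular": [0, 0, 0], "gripper": 0.4},
    {"translation": [0, 0, 0], "angular": [0, 0, 0], "gripper": 0.4}
  ]
}}

```text
t: 18.12
tool_pos: [0.5328, 0.2595, 0.059]
tool_rot: [0.551, 3.091, 0.001]
contact_force: [1.8, -1.5, 3.8]
opening: 0.0448
grip_force: 64.0
```

Call:
{"fn": "drive_tool", "kwargs": {
  "steps": [
    {"translation": [0, 0, 0.04], "angular": [0, 0, 0], "gripper": 0.4},
    {"translation": [0, 0, 0], "angular": [0, 0, 0], "gripper": 0.4}
  ]
}}

```text
t: 18.38
tool_pos: [0.5331, 0.2597, 0.0585]
tool_rot: [0.551, 3.091, 0.001]
contact_force: [-1.3, -0.7, 8.9]
opening: 0.0448
grip_force: 64.7
```

Call:
{"fn": "drive_tool", "kwargs": {
  "steps": [
    {"translation": [0, 0, 0.04], "angular": [0, 0, 0], "gripper": 0.4},
    {"translation": [0, 0, 0], "angular": [0, 0, 0], "gripper": 0.4}
  ]
}}

```text
t: 18.62
tool_pos: [0.5335, 0.2599, 0.0575]
tool_rot: [0.551, 3.09, 0.002]
contact_force: [-1.4, -1.2, 10.7]
opening: 0.0445
grip_force: 64.9
```

Call:
{"fn": "drive_tool", "kwargs": {
  "steps": [
    {"translation": [0, 0, 0.04], "angular": [0, 0, 0], "gripper": 0.4},
    {"translation": [0, 0, 0], "angular": [0, 0, 0], "gripper": 0.4}
  ]
}}

```text
t: 18.88
tool_pos: [0.5336, 0.2603, 0.0561]
tool_rot: [0.551, 3.09, 0.003]
contact_force: [-1.6, -0.9, 10.8]
opening: 0.0447
grip_force: 64.9
```

Call:
{"fn": "drive_tool", "kwargs": {
  "steps": [
    {"translation": [0, 0, 0.03], "angular": [0, 0, 0], "gripper": 0.4},
    {"translation": [0, 0, 0], "angular": [0, 0, 0], "gripper": 0.4}
  ]
}}

```text
t: 19.12
tool_pos: [0.5335, 0.2604, 0.0546]
tool_rot: [0.551, 3.09, 0.004]
contact_force: [-0.3, 0.9, 9.4]
opening: 0.0445
grip_force: 64.5
```

Call:
{"fn": "drive_tool", "kwargs": {
  "steps": [
    {"translation": [0, 0, 0.03], "angular": [0, 0, 0], "gripper": 0.4},
    {"translation": [0, 0, 0], "angular": [0, 0, 0], "gripper": 0.4}
  ]
}}

```text
t: 19.38
tool_pos: [0.5331, 0.2604, 0.0522]
tool_rot: [0.552, 3.091, 0.004]
contact_force: [1.2, 1.9, 4.4]
opening: 0.0447
grip_force: 63.9
```

Call:
{"fn": "drive_tool", "kwargs": {
  "steps": [
    {"translation": [0, 0, 0.03], "angular": [0, 0, 0], "gripper": 0.4},
    {"translation": [0, 0, 0], "angular": [0, 0, 0], "gripper": 0.4}
  ]
}}

```text
t: 19.62
tool_pos: [0.5319, 0.2592, 0.0487]
tool_rot: [0.552, 3.093, -0.001]
contact_force: [5.3, 1.2, -5.0]
opening: 0.0448
grip_force: 63.1
```

Call:
{"fn": "drive_tool", "kwargs": {
  "steps": [
    {"translation": [0, 0, 0.04], "angular": [0, 0, 0], "gripper": 0.4},
    {"translation": [0, 0, 0], "angular": [0, 0, 0], "gripper": 0.4}
  ]
}}

```text
t: 19.88
tool_pos: [0.5318, 0.2586, 0.047]
tool_rot: [-0.552, -3.092, 0.003]
contact_force: [5.1, -2.2, -6.1]
opening: 0.0447
grip_force: 62.9
```

Call:
{"fn": "drive_tool", "kwargs": {
  "steps": [
    {"translation": [0, 0, 0.03], "angular": [0, 0, 0], "gripper": 0.4},
    {"translation": [0, 0, 0], "angular": [0, 0, 0], "gripper": 0.4}
  ]
}}

```text
t: 20.12
tool_pos: [0.5319, 0.2587, 0.0467]
tool_rot: [-0.551, -3.092, 0.003]
contact_force: [3.5, -3.6, -4.3]
opening: 0.045
grip_force: 63.1
```

Call:
{"fn": "drive_tool", "kwargs": {
  "steps": [
    {"translation": [0, 0, 0.02], "angular": [0, 0, 0], "gripper": 0.4},
    {"translation": [0, 0, 0], "angular": [0, 0, 0], "gripper": 0.4}
  ]
}}

```text
t: 20.38
tool_pos: [0.532, 0.259, 0.0464]
tool_rot: [-0.551, -3.092, 0.002]
contact_force: [2.6, -4.3, 0.7]
opening: 0.0449
grip_force: 63.4
```

Run:
```python
from h import *
o=ctrl.get_obs(); print(o['tool_pos'],o['contact_force'])
im=shot('scene'); u,v=cv2.projectPoints(np.array([[.53,.26,.07]]),cv2.Rodrigues(im['R'])[0],im['t'],*KD(im))[0].ravel().astype(int)
cv2.imwrite('pics/s5.png',cv2.resize(im['color'][v-40:v+40,u-50:u+50,::-1],None,fx=7,fy=7,interpolation=2))
```

```text
[0.53195783 0.25902473 0.04637464] [ 2.58289875 -4.25087583  0.7315159 ]
```

View pics/s5.png

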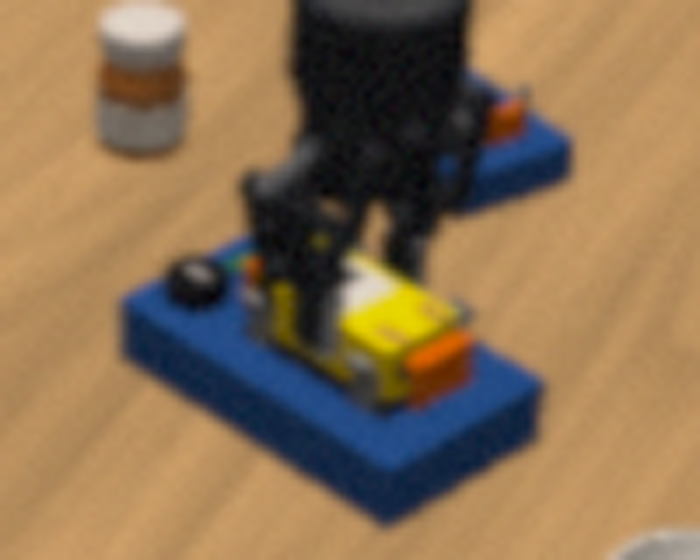

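Crop: the pack sits level in the bay, with the +x latch lip over its terminal end at (440,360). The force now rises at about pad stiffness, so it is home. Letting go and backing off.

Call:
{"fn": "drive_tool", "kwargs": {
  "steps": [
    {"translation": [0, 0, 0], "angular": [0, 0, 0], "gripper": 0.8},
    {"translation": [0, 0, 0], "angular": [0, 0, 0], "gripper": 0.8},
    {"translation": [0, 0, 0], "angular": [0, 0, 0], "gripper": 0.8},
    {"translation": [0, 0, 0], "angular": [0, 0, 0], "gripper": 0.8},
    {"translation": [0, 0, -0.5], "angular": [0, 0, 0], "gripper": 0.8},
    {"translation": [0, 0, -1], "angular": [0, 0, 0], "gripper": 0.8},
    {"translation": [0, 0, -1], "angular": [0, 0, 0], "gripper": 0.8},
    {"translation": [0, 0, -1], "angular": [0, 0, 0], "gripper": 0.8}
  ]
}}

```text
t: 21.42
tool_pos: [0.5323, 0.2596, 0.1894]
tool_rot: [0.551, 3.091, 0.002]
contact_force: [1.0, -0.7, -0.0]
opening: 0.068
grip_force: 0.0
```

Call:
{"fn": "drive_tool", "kwargs": {
  "steps": [
    {"translation": [0, -1, -0.5], "angular": [0, 0, 0], "gripper": 0.8},
    {"translation": [0, -1, 0], "angular": [0, 0, 0], "gripper": 0.8},
    {"translation": [0, -1, 0], "angular": [0, 0, 0], "gripper": 0.8},
    {"translation": [0, -1, 0], "angular": [0, 0, 0], "gripper": 0.8},
    {"translation": [0, -1, 0], "angular": [0, 0, 0], "gripper": 0.8},
    {"translation": [0, -1, 0], "angular": [0, 0, 0], "gripper": 0.8},
    {"translation": [0, -1, 0], "angular": [0, 0, 0], "gripper": 0.8},
    {"translation": [0, 0, 0], "angular": [0, 0, 0], "gripper": 0.8}
  ]
}}

```text
t: 22.42
tool_pos: [0.4351, -0.005, 0.2079]
tool_rot: [0.557, 3.089, -0.0]
contact_force: [0.3, -0.3, 0.0]
opening: 0.0682
grip_force: 0.0
```

Run:
```python
from h import *
o=ctrl.get_obs(); print(o['tool_pos'],o['contact_force'])
out=[]
for n,w in(('scene',40),('top',33)):
    im=shot(n); P=cloud(im); hsv=cv2.cvtColor(im['color'],cv2.COLOR_RGB2HSV)
    u,v=cv2.projectPoints(np.array([[.53,.26,.06]]),cv2.Rodrigues(im['R'])[0],im['t'],*KD(im))[0].ravel().astype(int)
    out.append(cv2.resize(im['color'][v-w:v+w,u-w:u+w],(400,400),interpolation=2))
    m=cv2.inRange(hsv,(20,120,60),(35,255,255))>0; q=P[m]; q=q[(np.linalg.norm(q[:,:2]-[.53,.26],axis=1)<.05)&(q[:,2]>.055)]
    a=np.array([.938,-.345]); s=(q[:,:2]-[.53,.26])@a
    for lo,hi in((-.05,-.02),(-.02,.01),(.01,.035)): k=(s>lo)&(s<hi); print(n,lo,k.sum(),np.median(q[k,2]).round(4) if k.any() else None)
    m=cv2.inRange(hsv,(5,150,100),(18,255,255))>0; q=P[m]; q=q[np.linalg.norm(q[:,:2]-[.53,.26],axis=1)<.08]; s=(q[:,:2]-[.53,.26])@a
    print('latches',np.median(s[s<0]).round(4),np.median(s[s>0]).round(4))
cv2.imwrite('pics/f6.png',np.hstack(out)[:,:,::-1])
```

```text
[ 0.43509149 -0.00498665  0.20792412] [ 0.33791388 -0.31779253  0.02798758]
scene -0.05 42 0.0692
scene -0.02 37 0.0666
scene 0.01 88 0.0691
latches -0.0455 0.0552
top -0.05 76 0.0672
top -0.02 57 0.0659
top 0.01 156 0.0673
latches -0.0502 0.0483
```

View pics/f6.png

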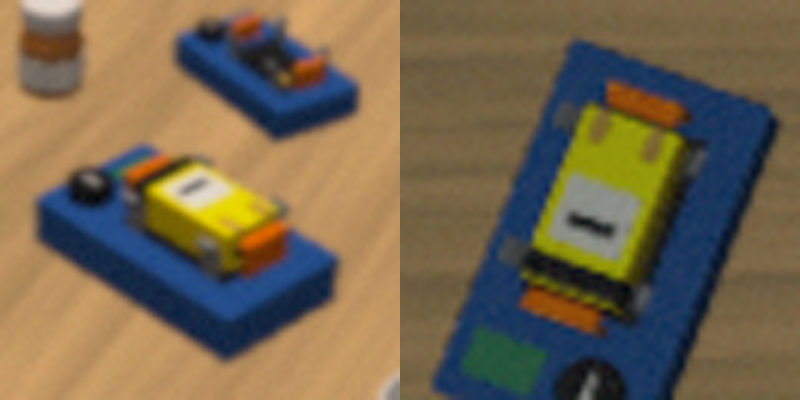

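Both views show the pack level in the bay: its top is at about 68 mm at both ends, which is the fully home height. The terminals are at the contact end, and both orange latches are back at rest spacing at (640,100) and (560,310). Handing in.

```bash
python3 -c "
from station import ctrl
print(ctrl.finish_job())"
```

```text
the job is handed in; nothing more can be done
None
```

I laid the yellow pack flat, regripped it from above and pressed it home in the largest unit with its terminals at the contacts. In the final pictures both latches look snapped over it, and the job is handed in at about 22 s.

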